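Pack the mending kit: press pliers and thickness gauge into the case insert

TASK

Pack up the mending kit: put the red-handled snap pliers and the blue dial thickness gauge each into its own shaped cutout in the open red case, and press each one past the sprung nubs until it is fully home, lying flat on the cutout's floor. Set them in place without dropping them, and leave the parts boxes, the spool and the cup where they are.

Things in the scene. Friction and masses are not known exactly. Their poses are not given: they have to be found in the camera images.
- pliers_centre (a point): Snap pliers lying flat, rigid, 165 mm long, 28 mm thick, 0.26 kg. Point: middle of the dark steel waist, half-way up (14 mm), near the balance point. x runs to the jaw head, z up. Along x: two red handles -90 to -25 mm (40 wide overall), solid waist -25 to 30 (28 wide), steel head 30 to 75 (46 wide). Starts beside the case, head away from the robot, yaw within 0.6.
- gauge_centre (a point): Dial thickness gauge lying flat, dial up, rigid, 130 mm long, 28 mm thick, 0.22 kg. Point: middle of the blue waist, half-way up (14 mm), near the balance point. x runs from dial to C-frame, z up. Along x: round dial 54 mm across centred at -47 mm, solid waist -20 to 24 (26 wide), C-frame 24 to 56 (48 wide). Starts beside the case, on the side without the pliers, dial to the robot, yaw within 0.6.
- pliers_insert_seat (a point): Where pliers_centre lies when the pliers are fully home in the pliers-shaped cutout. x points to the cutout's head end (away from the robot), z up. The cutout is 14 mm deep, so this point is level with the insert's flat top (23 mm above the table) and 14 mm over the yellow floor; clearance 2 mm at each side, 2.5 mm at each end. Seated pliers stand 14 mm proud.
- gauge_insert_seat (a point): Where gauge_centre lies when the gauge is fully home in the gauge-shaped cutout. x points from its round end to its C-frame end (away from the robot), z up. Depth, height, floor and clearances as for the pliers' cutout. Seated gauge stands 14 mm proud; grip either tool across the waist by its upper 12 mm to keep the fingers clear of the insert.
- case: Open red case, 216 mm square, 26 mm high; origin: centre of underside; x away from the robot. It holds two rigid dark inserts (206 x 102 mm) side by side, one per tool; which is left varies. It does not move. Its open lid, as large, 18 mm high, lies on the far side. Both cutouts have sprung nubs, see the next two points.
- pliers_insert_nubs (a point): Middle of the waist of the pliers cutout, at the height of the insert's top. On each side of it an orange sprung nub reaches 1.5 mm into the tool's width: a tool laid in rests on them about 10 mm too high, perhaps tilted. 8 to 14 N straight down on the middle of the tool's waist pushes it past them until it lies on the floor; they grip its sides (5 N to slide).
- gauge_insert_nubs (a point): The same point for the gauge cutout: middle of its waist, at the height of the insert's top, between its two orange sprung nubs. Same nubs, same pressing force.
- snap_box: Bystander: open red parts box 130 x 90 x 30 mm with snaps. Origin: centre of underside.
- rivet_box: Bystander: open red parts box 130 x 90 x 30 mm with rivets. Origin: centre of underside.
- thread_spool: Bystander: teal spool standing, 40 mm diameter, 58 mm tall. Origin: centre of underside.
- pin_cup: Bystander: white cup, 72 mm diameter, 60 mm tall. Origin: centre of underside.

How it is judged (in metres and radians):
On the way, in this order (a step that is already met when the one before it is completed fails the run):
1. one of the two tools is pressed fully home in its cutout (((horizontal distance between pliers_centre and pliers_insert_seat below 0.005 m and z of pliers_centre in the frame of pliers_insert_seat between -0.004 and 0.0025 m and angle between pliers_centre's own z axis and vertical below 0.035 rad and angle between the x axis of pliers_centre and the x axis of pliers_insert_seat, either way round below 0.1 rad) or (horizontal distance between gauge_centre and gauge_insert_seat below 0.005 m and z of gauge_centre in the frame of gauge_insert_seat between -0.004 and 0.0025 m and angle between gauge_centre's own z axis and vertical below 0.035 rad and angle between the x axis of gauge_centre and the x axis of gauge_insert_seat, either way round below 0.1 rad))), for 0.2 s.
2. both tools are pressed fully home (horizontal distance between pliers_centre and pliers_insert_seat below 0.005 m and z of pliers_centre in the frame of pliers_insert_seat between -0.004 and 0.0025 m and angle between each of pliers_centre, gauge_centre's own z axis and vertical below 0.035 rad and angle between the x axis of pliers_centre and the x axis of pliers_insert_seat, either way round below 0.1 rad and horizontal distance between gauge_centre and gauge_insert_seat below 0.005 m and z of gauge_centre in the frame of gauge_insert_seat between -0.004 and 0.0025 m and angle between the x axis of gauge_centre and the x axis of gauge_insert_seat, either way round below 0.1 rad), for 0.2 s.
At the end, for the whole second after the job is handed in: Pliers and gauge each lie the right way up in their own cutout, centre within 5 mm of the cutout's centre, no more than 2.5 mm above fully home, within 2 degrees of level and 0.1 rad of the cutout's direction, at rest (all of step 2 and linear speed of each of pliers, gauge below 0.02 m/s); the robot touches nothing.
It fails at once if the pliers was dropped or thrown (faster than 0.6 m/s with no finger touching it) (linear speed of pliers above 0.6 m/s and contact force between the fingers and pliers below 0.1 N).
It fails at once if the gauge was dropped or thrown (faster than 0.6 m/s with no finger touching it) (linear speed of gauge above 0.6 m/s and contact force between the fingers and gauge below 0.1 N).
It fails at once if a parts box, the spool or the cup was moved by more than 30 mm (distance of any of snap_box, rivet_box, thread_spool, pin_cup from where it was at the start of the episode above 0.03 m).
It also fails if it takes over 72 s, if anything falls off the work surface, if the arm or the gripper's body presses on something with over 40 N, if the wrist force passes 120 N, or if a joint passes its speed limit or range.

ROBOT

A 6-joint arm with a two-finger parallel gripper is mounted at the origin on the work surface. World frame = base frame: x ahead of the robot, y to its left, z up, the work surface at z = 0. Lengths are in m, angles in degrees, forces in N, time in s.
With the tool pointing down it reaches from about 0.35 to 0.875 m from the base axis. Payload 4.2 kg.
Tool frame: the origin (TCP) lies between the finger pads; the fingertips stand 14 mm ahead of it and the grasp point (between the pads) lies 5 mm behind it (r.tcp_to_tips is the distance from the TCP to the fingertips, in m); y points along the fingers, x is the direction in which the jaws open and shut, and the axes are right-handed (so a half turn about y gives the same grasp; the last joint's range is limited). The gripper opens to 87 mm and grips with 3 to 60 N. Pads are 19 mm wide; open, the fingers measure 117 mm over their backs; the gripper's body (75 mm by 190 mm) begins 51 mm behind the grasp point.
Start: joints at [88.671, 22.042, 0.453, 0, -68.411, -14.817], TCP at [0.174, 0.6, 0.237] pointing down, gripper open.
Joint ranges: [-179.83, 179.83], [-69.29, 118.12], [-61.27, 80.66], [-181.25, 117.63], [-171.15, -9.14], [-177.46, 177.46]. Speed limits (degrees/s): [159.86, 159.86, 180, 180, 180, 180].

INTERFACE

Orientations are given as a 3x3 rotation matrix whose columns are the frame's x, y, z axes.
In Python, from station import sense, optics, ticket, r gives the robot as it stands.
- The arm moves only by the tool carry_out, never from a script. Its argument "steps" is a list that holds one entry, the list of rows, each a list of 6 numbers: the shift along the world's x, y, z in cm, then the turn, a rotation vector about the world's x, y, z in rad. A call has 1 to 20 rows; each row is the pose to reach, as a shift and turn from the pose commanded when the call began; what a row does not reach only later rows make up. A row lasts 1/8 s, in which the tool goes at most 62.5 mm and 10.7 degrees, less where a joint would pass 70% of its speed; a pose out of reach is approached as far as the arm can. A call with a gripper value outside its range is refused whole. "fingers" is the closure in counts, from 0 (fully open) to 255 (shut), set as the call begins (left out, the last holds). The fingers move at their own pace and stop on an object; the grip force is fixed at half the most. Time passes only in rows, so rows that repeat a pose let the fingers close. It gives the time, the measured TCP pose, the force and the opening at its end, in the units of the state.
- sense(): the state, without advancing time (a new reading comes with each control period).
- optics.capture(name): name is "side" or "top" or "wrist"; returns a dict with "image" (400x640x3 uint8, red, green, blue), "fov_y" (degrees; the focal length in pixels is half the picture's height over the tangent of half this angle, whatever the lens; pixels are square), "cx", "cy" (the principal point, pixels), "k1" (the pictures are not rectified: a ray, as slopes to the right and down, at radius r is drawn at 1 + k1 r^2 times it, then the intrinsics apply), "rvec" (rotation vector, rad) and "tvec" (3), from world to camera coordinates, as OpenCV has them. Camera axes: x right, y down, z forward; pixel columns grow to the right and rows downward; lengths in m; the calibration is good to about 2 mm. A picture is of the moment at which its call begins. There is no depth.
- ticket.finish_job(): hands the job in, once; it reports no verdict.
The state is a dict: "time_s": time; "joints": joint angles; "joint_velocities": joint speeds; "effort": joint torques, N m; "tcp_pos": TCP position; "ee_rot": TCP orientation; "wrist_force": force on the tool from outside, world axes, zero at the start; "moment": the same for the moment, N m; "gripper_width": opening from 0.0 (shut) to 1.0 (fully open).
Only numpy, scipy, OpenCV 4.12 (cv2) and the standard library are available. Lean on these libraries where they do the work, as an engineer would, in place of code of your own. Each camera call takes 0.05 s, during which the arm holds its last target.

## Working session

There is one attempt and no reset: what is moved stays moved. The work goes in short steps, Python scripts to look and compute and a tool call to move; the robot and the scene stay as the last step left them, time stands still between calls to the robot, and variables do not carry over. Pictures are saved under pics/ and viewed, and the job is handed in when it is done.

Besides the shell and the picture viewer there is one more tool, called after ">>>" by a JSON object that holds its "name" and its "arguments". carry_out: Moves the arm, as the interface text tells. Its arguments: {"type":"object","properties":{"steps":{"type":"array","items":{"type":"array","items":{"type":"array","items":{"type":"number"}}}},"fingers":{"type":"number"}},"required":["steps"]}

```bash
mkdir -p pics; cat > h.py <<'E'
import numpy as np, cv2
from station import sense, optics, ticket, r
def cap(n,f=None):
    c=optics.capture(n)
    if f: cv2.imwrite('pics/'+f,cv2.cvtColor(c['image'],cv2.COLOR_RGB2BGR))
    return c
def K(c):
    f=200/np.tan(np.radians(c['fov_y'])/2)
    return np.array([[f,0,c['cx']],[0,f,c['cy']],[0,0,1]]),np.array([c['k1'],0,0,0,0.])
def pix2w(c,uv,z):
    k,d=K(c); uv=np.array(uv,float).reshape(-1,1,2)
    n=cv2.undistortPoints(uv,k,d,None,None).reshape(-1,2)
    R,_=cv2.Rodrigues(np.array(c['rvec'],float)); t=np.array(c['tvec'],float).ravel()
    o=-R.T@t; D=np.c_[n,np.ones(len(n))]@R
    s=(z-o[2])/D[:,2]
    return o+s[:,None]*D
def w2pix(c,p):
    k,d=K(c)
    return cv2.projectPoints(np.array(p,float).reshape(-1,1,3),np.array(c['rvec'],float),np.array(c['tvec'],float),k,d)[0].reshape(-1,2)
E
python3 - <<'E'
from h import *
for n in ('top','side','wrist'):
    c=cap(n,n+'0.png'); print(n,{k:v for k,v in c.items() if k!='image'})
s=sense(); print(s)
E
```

```text
top {'fov_y': 47.02296739580417, 'cx': 315.16425209997635, 'cy': 205.8582436812969, 'k1': -0.022919704296090696, 'rvec': array([ 2.1187666 , -2.15460736,  0.17986499]), 'tvec': array([0.01916834, 0.58565535, 1.57800497])}
side {'fov_y': 53.72821915962257, 'cx': 320.6382630775876, 'cy': 196.22453912334493, 'k1': 0.02519768662737048, 'rvec': array([ 0.64031808, -2.64017183,  1.12590113]), 'tvec': array([0.52345245, 0.21316578, 1.06791971])}
wrist {'fov_y': 58.949373548000274, 'cx': 319.1661613157406, 'cy': 198.30561895612107, 'k1': -0.07175678268611696, 'rvec': array([-1.78735359,  2.37848048,  0.29820103]), 'tvec': array([ 0.62390822, -0.0307954 ,  0.38980913])}
{'time_s': 0.15, 'joints': array([ 8.86725239e+01,  2.20808989e+01,  3.98054435e-01, -1.87191671e-02,
       -6.84113457e+01, -1.48148447e+01]), 'joint_velocities': array([ 0.01436837, -0.20042568,  0.21265067, -0.04170094,  0.00342005,
        0.02572946]), 'effort': array([ 6.02796190e-04, -3.91053164e+01,  1.87586403e+01,  4.22236249e+00,
        1.23621066e-02, -1.40734678e-04]), 'tcp_pos': array([0.17365658, 0.59994727, 0.23571491]), 'ee_rot': array([[-2.78139668e-01, -3.41794587e-04,  9.60540581e-01],
       [-9.60539196e-01, -1.63642910e-03, -2.78139849e-01],
       [ 1.66692326e-03, -9.99998603e-01,  1.26848750e-04]]), 'wrist_force': array([-0.85070781,  0.05825744, -0.44610922]), 'moment': array([ 1.23166327e-02, -3.21022328e-05, -2.58890569e-02]), 'gripper_width': 0.9986658305812268}
```

View pics/top0.png

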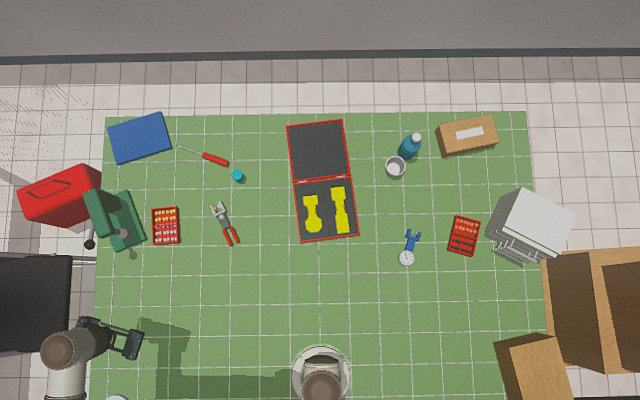

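View pics/side0.png

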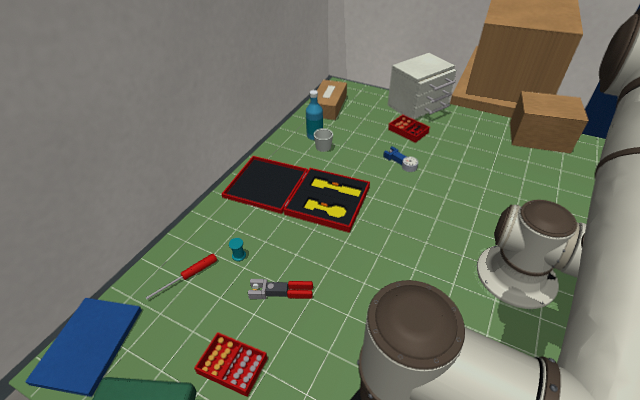

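View pics/wrist0.png

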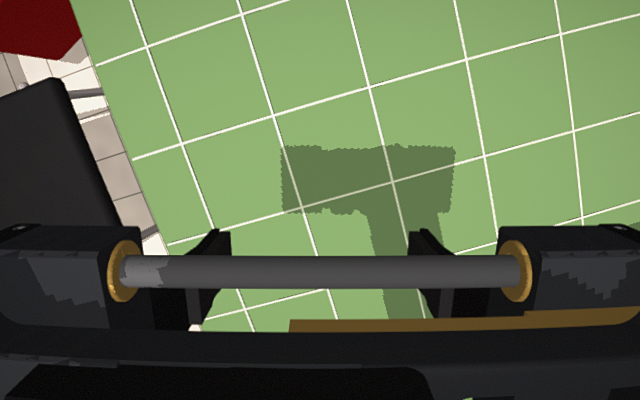

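```bash
python3 - <<'E'
from h import *
c=cap('top'); im=cv2.cvtColor(c['image'],cv2.COLOR_RGB2BGR)
a=cv2.resize(im[185:265,190:270],None,fx=5,fy=5,interpolation=cv2.INTER_NEAREST)
b=cv2.resize(im[205:285,370:450],None,fx=5,fy=5,interpolation=cv2.INTER_NEAREST)
cv2.imwrite('pics/z1.png',np.hstack([a,b]))
d=cv2.resize(im[110:250,280:370],None,fx=4,fy=4,interpolation=cv2.INTER_NEAREST)
cv2.imwrite('pics/z2.png',d)
hsv=cv2.cvtColor(im,cv2.COLOR_BGR2HSV)
cw=cap('wrist');R,_=cv2.Rodrigues(cw['rvec']);print('wristcam',-R.T@cw['tvec'],R)
s=sense();E=s['ee_rot'];print('cam in tool',E.T@(-R.T@cw['tvec']-s['tcp_pos']),'R tool->cam',R@E)
m=(hsv[...,0]>22)&(hsv[...,0]<35)&(hsv[...,1]>150)&(hsv[...,2]>120)
m[:,:280]=0;m[:,370:]=0;m[:170]=0;m[250:]=0
n,l,st,ce=cv2.connectedComponentsWithStats(m.astype(np.uint8))
for i in range(1,n):
    if st[i,4]>30: 
        rc=cv2.minAreaRect(np.argwhere(l==i)[:,::-1].astype(np.float32)); print(st[i],ce[i],rc,pix2w(c,[rc[0]],.009))
print(pix2w(c,[(225,222),(410,244),(286,125),(342,120),(300,242),(359,235),(166,225),(464,235),(237,175),(396,166)],.014))
E
```

```text
wristcam [0.23783061 0.58136735 0.38464741] [[-2.77952628e-01 -9.60594394e-01  8.63747501e-04]
 [-9.30536623e-01  2.69478226e-01  2.47957817e-01]
 [-2.38419650e-01  6.81167782e-02 -9.68770445e-01]]
cam in tool [ 0.00031393 -0.14862962  0.06682503] R tool->cam [[ 9.99999967e-01  1.82552410e-04  1.82080154e-04]
 [ 2.21671089e-04 -2.48044968e-01 -9.68748494e-01]
 [-1.31683307e-04  9.68748502e-01 -2.48045000e-01]]
[331 186  19  48 534] [339.917603   209.02434457] ((339.68463134765625, 209.4769287109375), (46.26495361328125, 13.891889572143555), 82.87498474121094) [[ 0.5776937  -0.07937333  0.009     ]]
[303 195  19  37 450] [311.68666667 213.66222222] ((311.71539306640625, 213.2230987548828), (36.34217834472656, 16.00048065185547), 82.87498474121094) [[0.56567099 0.02208918 0.009     ]]
[[ 0.53819401  0.33425912  0.014     ]
 [ 0.44797979 -0.32696287  0.014     ]
 [ 0.89875239  0.1126577   0.014     ]
 [ 0.91485913 -0.09648049  0.014     ]
 [ 0.46183084  0.06548862  0.014     ]
 [ 0.48333319 -0.14582819  0.014     ]
 [ 0.53077565  0.54664136  0.014     ]
 [ 0.47679022 -0.52278565  0.014     ]
 [ 0.71073569  0.29300805  0.014     ]
 [ 0.73499328 -0.29002533  0.014     ]]
```

View pics/z1.png

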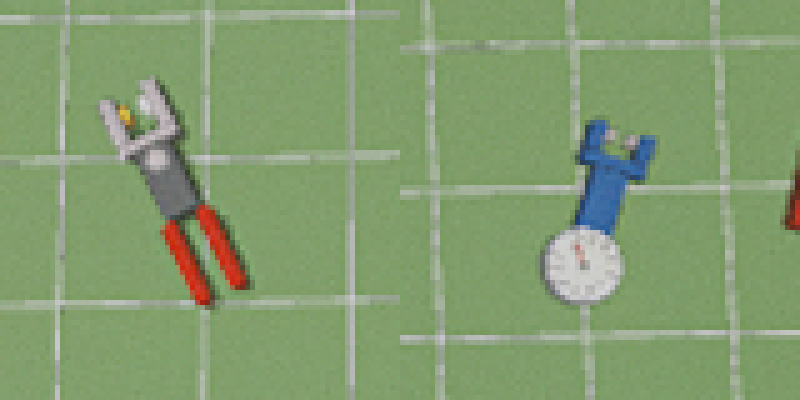

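View pics/z2.png

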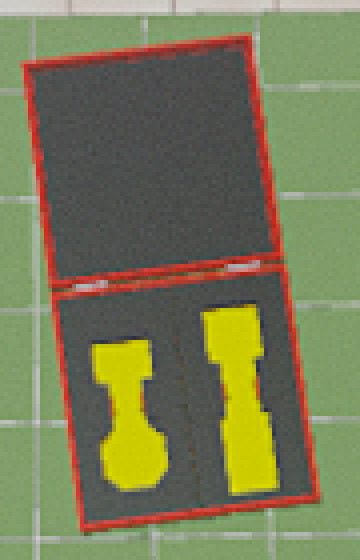

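```bash
python3 - <<'E'
from h import *
c=cap('top')
def z1(x,y,left=True): return (190+x/5,185+y/5) if left else (370+(x-400)/5,205+y/5)
def yaw(a,b,z):
    p=pix2w(c,[a,b],z); d=p[1]-p[0]; print(p,np.degrees(np.arctan2(d[1],d[0])),np.hypot(*d[:2]))
yaw(z1(225,297),z1(140,105),.02)
yaw(z1(583,265,False),z1(618,155,False),.028)
yaw((280+85/4,110+530/4),(280+55/4,110+295/4),.026)
yaw((280+318/4,110+497/4),(280+285/4,110+262/4),.026)
print(pix2w(c,[z1(172,185),z1(605,195,False)],.028))
E
```

```text
[[0.45655876 0.29633861 0.02      ]
 [0.59592522 0.35922938 0.02      ]] 24.287843209066757 0.152899513634226
[[ 0.39780255 -0.30956887  0.028     ]
 [ 0.47503385 -0.33825765  0.028     ]] -20.37830746198764 0.08238761373878363
[[0.4589387  0.06072532 0.026     ]
 [0.67194731 0.08530104 0.026     ]] 6.581361369067588 0.2144216314928553
[[ 0.48477107 -0.14650274  0.026     ]
 [ 0.6990968  -0.12356341  0.026     ]] 6.109123331922807 0.21554983365276242
[[ 0.53635573  0.33368571  0.028     ]
 [ 0.44681487 -0.32757535  0.028     ]]
```

>>> {"name": "carry_out", "arguments": {"steps": [[[30.8,-29.1,-3,0,0,0.705],[30.8,-29.1,-3,0,0,0.705],[30.8,-29.1,-3,0,0,0.705],[30.8,-29.1,-3,0,0,0.705],[30.8,-29.1,-3,0,0,0.705],[30.8,-29.1,-3,0,0,0.705],[30.8,-29.1,-3,0,0,0.705],[30.8,-29.1,-3,0,0,0.705],[30.8,-29.1,-3,0,0,0.705],[30.8,-29.1,-3,0,0,0.705],[30.8,-29.1,-3,0,0,0.705]]]}}

```text
time_s: 1.68
tcp_pos: [0.4811, 0.3103, 0.2067]
ee_rot: [[0.412, 0.0, 0.911], [-0.911, 0.0, 0.412], [-0.0, -1.0, 0.0]]
wrist_force: [0.1, -0.2, 0.1]
gripper_width: 1.001
```

```bash
python3 - <<'E'
from h import *
c=cap('wrist','w1.png');s=sense();print(s['time_s'],s['tcp_pos'],s['ee_rot'])
E
```

```text
1.725 [0.48115626 0.31018694 0.20673919] [[ 4.12285307e-01  1.86033458e-04  9.11054769e-01]
 [-9.11054771e-01  2.76838553e-04  4.12285251e-01]
 [-1.75516233e-04 -9.99999944e-01  2.83623137e-04]]
```

View pics/w1.png

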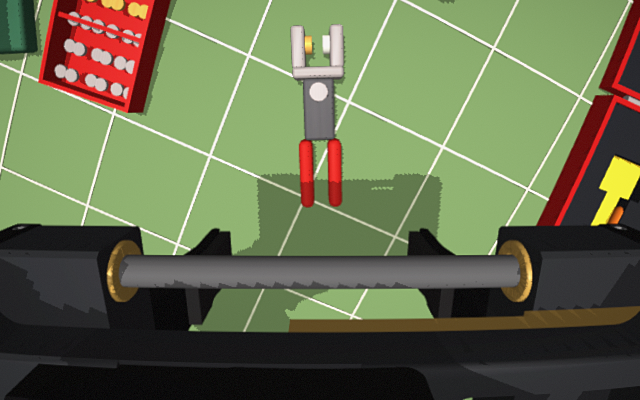

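```bash
python3 - <<'E'
import cv2
im=cv2.imread('pics/w1.png')[15:215,260:370]
im=cv2.resize(im,None,fx=3.0,fy=3.0,interpolation=cv2.INTER_CUBIC)
cv2.imwrite('pics/w1z.png',im)
E
```

```text
(no output)
```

View pics/w1z.png

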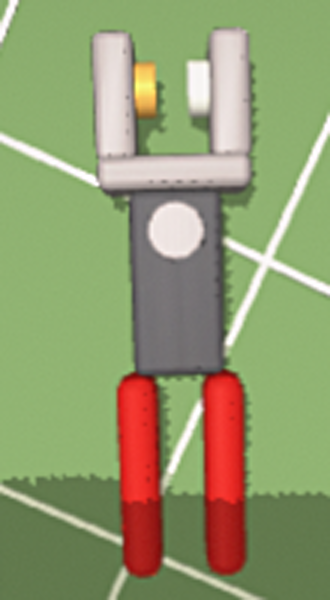

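```bash
cat > fit.py <<'E'
from h import *
from scipy.optimize import least_squares
# obs: list of (pix u,v, kind 'x' or 'y', model coord, z) ; residual in object frame
def fit(c,obs,p0):
    P=[pix2w(c,[o[0]],o[3])[0] for o in obs]
    def f(p):
        ca,sa=np.cos(p[2]),np.sin(p[2]); r=[]
        for o,w in zip(obs,P):
            d=w[:2]-p[:2]; lx=ca*d[0]+sa*d[1]; ly=-sa*d[0]+ca*d[1]
            r.append((lx if o[1]=='x' else ly)-o[2])
        return np.array(r)*1000
    s=least_squares(f,p0,loss='soft_l1'); return s.x,f(s.x)
E
python3 - <<'E'
from fit import *
c=optics.capture('wrist')
Z=lambda x,y:(260+x/3-.33,15+y/3-.33)
h=.028
obs=[(Z(132.5,220),'y',.014,h),(Z(136,365),'y',.014,h),(Z(220,220),'y',-.014,h),(Z(222,365),'y',-.014,h),
(Z(176,374),'x',-.025,h),(Z(175,189),'x',.030,h),(Z(112,31),'x',.075,h),(Z(230,29),'x',.075,h),(Z(143,577),'x',-.090,h-.006),(Z(227,573),'x',-.09,h-.006),
(Z(119,400),'y',.020,h-.01),(Z(125,560),'y',.020,h-.01),(Z(244,400),'y',-.020,h-.01),(Z(245,560),'y',-.02,h-.01),(Z(94,60),'y',.023,h-.006),(Z(249,60),'y',-.023,h-.006)]
x,r=fit(c,obs,[.537,.334,.42]);print(x,np.degrees(x[2]),r.round(1)); print(sense()['tcp_pos'])
E
```

```text
[0.5385952  0.3367352  0.45280294] 25.943697435892105 [-1.1 -0.6  0.9  1.1  0.7  0.1 -0.3 -0.7 -0.2  0.4 -0.4 -0.2 -0.   0.3
 -0.2  0.2]
[0.48124997 0.31008346 0.20667859]
```

>>> {"name": "carry_out", "arguments": {"steps": [[[3.3,-34.6,0,0,0,-0.314],[3.3,-34.6,0,0,0,-0.314],[3.3,-34.6,0,0,0,-0.314],[3.3,-34.6,0,0,0,-0.314],[3.3,-34.6,0,0,0,-0.314],[3.3,-34.6,0,0,0,-0.314],[3.3,-34.6,0,0,0,-0.314],[3.3,-34.6,0,0,0,-0.314],[3.3,-34.6,0,0,0,-0.314]]]}}

```text
time_s: 2.9
tcp_pos: [0.5148, -0.0355, 0.2066]
ee_rot: [[0.111, 0.0, 0.994], [-0.994, 0.0, 0.111], [-0.0, -1.0, 0.0]]
wrist_force: [-0.0, 0.7, 0.4]
gripper_width: 0.999
```

```bash
python3 - <<'E'
from h import *
c=cap('wrist','w2.png');s=sense();print(s['time_s'],s['tcp_pos'],s['joint_velocities'].round(1))
import pickle;pickle.dump(c,open('w2.pkl','wb'))
im=cv2.imread('pics/w2.png')[0:230,180:450]
cv2.imwrite('pics/w2z.png',cv2.resize(im,None,fx=2.5,fy=2.5,interpolation=cv2.INTER_CUBIC))
E
```

```text
2.95 [ 0.51480864 -0.03553791  0.2066166 ] [-0.2  0.  -0.1  0.   0.  -0.1]
```

View pics/w2.png

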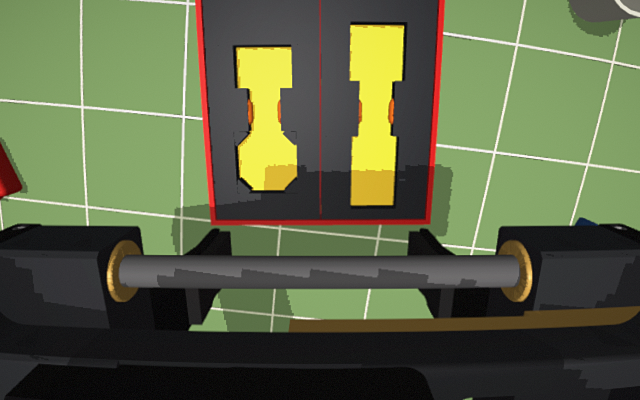

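View pics/w2z.png

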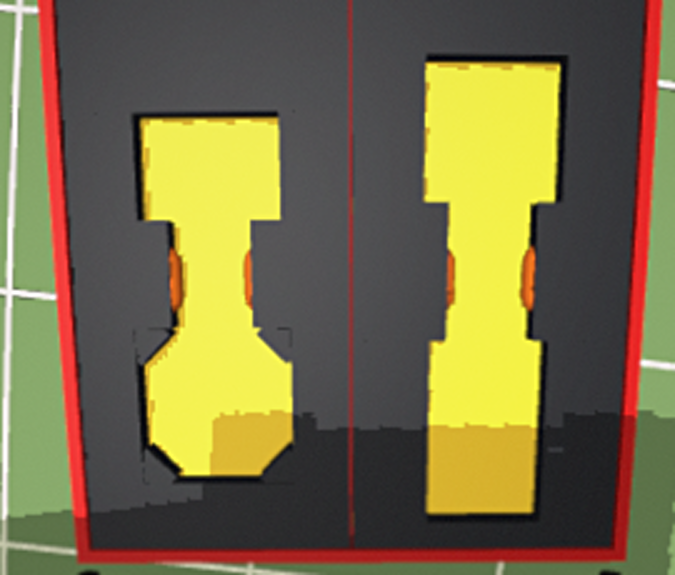

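```bash
cat > case.py <<'E'
from fit import *
import pickle
c=pickle.load(open('w2.pkl','rb'))
Z=lambda x,y:(180+x/2.5-.3,y/2.5-.3)
h=.023
P=[(Z(426.5,80),'y',.025,h),(Z(424,185),'y',.025,h),(Z(566,80),'y',-.025,h),(Z(563,185),'y',-.025,h),
(Z(448,230),'y',.016,h),(Z(446,325),'y',.016,h),(Z(537,225),'y',-.016,h),(Z(534,325),'y',-.016,h),
(Z(429,360),'y',.022,h),(Z(427,500),'y',.022,h),(Z(543,360),'y',-.022,h),(Z(539,500),'y',-.022,h),
(Z(440,56),'x',.0775,h),(Z(550,56),'x',.0775,h),(Z(450,519),'x',-.0925,h),(Z(520,521),'x',-.0925,h)]
G=[(Z(134,135),'y',.026,h),(Z(139,205),'y',.026,h),(Z(279.5,135),'y',-.026,h),(Z(281.5,205),'y',-.026,h),
(Z(169.5,235),'y',.015,h),(Z(174,315),'y',.015,h),(Z(251,235),'y',-.015,h),(Z(251.5,315),'y',-.015,h),
(Z(142,380),'y',.029,h),(Z(144,440),'y',.029,h),(Z(294,380),'y',-.029,h),(Z(293,440),'y',-.029,h),
(Z(150,113),'x',.0585,h),(Z(260,113),'x',.0585,h),(Z(200,480),'x',-.0765,h),(Z(250,480),'x',-.0765,h)]
E
python3 - <<'E'
from case import *
for n,o,p0 in(('P',P,[.578,-.079,.11]),('G',G,[.566,.022,.11])):
    x,r=fit(c,o,p0);print(n,x,np.degrees(x[2]),r.round(1))
E
```

```text
P [ 0.58434374 -0.08008514  0.11201093] 6.4177537146175165 [-0.3  0.1  0.4 -0.1  0.1  0.  -0.3 -0.7  0.1 -0.2  1.3  0.  -0.8 -0.3
  1.   0.2]
G [0.57303846 0.02146516 0.11894131] 6.814835156862976 [ 0.1 -0.4  0.1 -0.1 -0.  -0.2  0.3  1.  -0.8 -0.2 -0.2  0.7 -0.3 -1.
  0.7  0.5]
```

>>> {"name": "carry_out", "arguments": {"steps": [[[-12.4,-27,0,0,0,-0.466],[-12.4,-27,0,0,0,-0.466],[-12.4,-27,0,0,0,-0.466],[-12.4,-27,0,0,0,-0.466],[-12.4,-27,0,0,0,-0.466],[-12.4,-27,0,0,0,-0.466],[-12.4,-27,0,0,0,-0.466],[-12.4,-27,0,0,0,-0.466]]]}}

```text
time_s: 3.95
tcp_pos: [0.3915, -0.3056, 0.2066]
ee_rot: [[-0.347, 0.0, 0.938], [-0.938, 0.0, -0.347], [-0.0, -1.0, 0.0]]
wrist_force: [0.0, 0.7, 0.4]
gripper_width: 1.002
```

```bash
python3 - <<'E'
from h import *
c=cap('wrist','w3.png');s=sense();print(s['time_s'],s['tcp_pos'],s['ee_rot'][:,2],s['joint_velocities'].round(1))
import pickle;pickle.dump(c,open('w3.pkl','wb'))
im=cv2.imread('pics/w3.png')[15:215,260:380]
cv2.imwrite('pics/w3z.png',cv2.resize(im,None,fx=3,fy=3,interpolation=cv2.INTER_CUBIC))
E
```

```text
4.0 [ 0.39150678 -0.30558319  0.20662589] [ 9.37823989e-01 -3.47111115e-01  1.96448458e-04] [-0.2  0.  -0.   0.   0.   0.1]
```

View pics/w3.png

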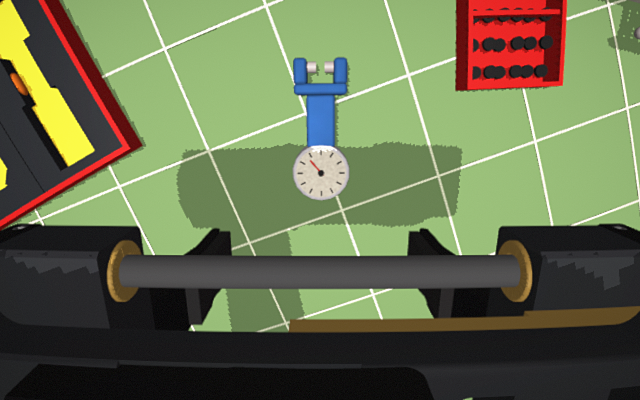

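View pics/w3z.png

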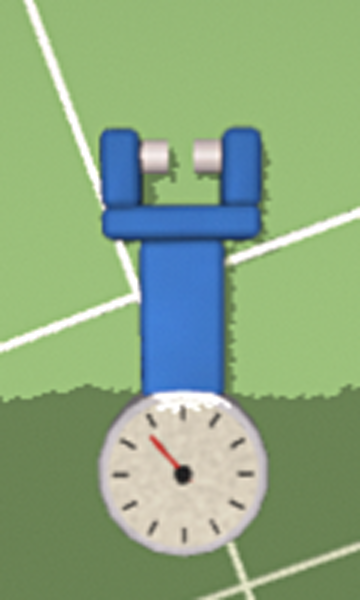

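```bash
python3 - <<'E'
from fit import *
import pickle
c=pickle.load(open('w3.pkl','rb'))
Z=lambda x,y:(260+x/3-.33,15+y/3-.33)
h=.028
obs=[(Z(140,260),'y',.013,h),(Z(142,380),'y',.013,h),(Z(224,260),'y',-.013,h),(Z(224.5,380),'y',-.013,h),
(Z(99,472),'y',.027,h),(Z(267,472),'y',-.027,h),(Z(183,556),'x',-.074,h),(Z(183,475),'x',-.047,h),(Z(183,475),'y',0,h),
(Z(180,241),'x',.024,h),(Z(120,128),'x',.056,h-.005),(Z(241,127),'x',.056,h-.005),(Z(100,160),'y',.024,h-.005),(Z(261,160),'y',-.024,h-.005)]
x,r=fit(c,obs,[.447,-.327,-.35]);print(x,np.degrees(x[2]),r.round(1)); s=sense();print(s['tcp_pos'],np.degrees(np.arctan2(s['ee_rot'][1,2],s['ee_rot'][0,2])))
E
```

```text
[ 0.44262009 -0.3258743  -0.34542349] -19.791307843442024 [-0.5 -0.5  0.3  0.2 -0.6  0.9  0.4 -0.5  0.1 -0.7  0.3  0.3  0.1  0.1]
[ 0.39150678 -0.30558319  0.20662589] -20.310719882592814
```

>>> {"name": "carry_out", "arguments": {"steps": [[[5.1,-2.0,-6,0,0,0.009],[5.1,-2.0,-10,0,0,0.009],[5.1,-2.0,-14,0,0,0.009],[5.1,-2.0,-16,0,0,0.009],[5.1,-2.0,-17.5,0,0,0.009],[5.1,-2.0,-17.5,0,0,0.009],[5.1,-2.0,-17.5,0,0,0.009],[5.1,-2.0,-17.5,0,0,0.009]]]}}

```text
time_s: 5.0
tcp_pos: [0.4425, -0.3269, 0.0327]
ee_rot: [[-0.341, 0.002, 0.94], [-0.94, -0.001, -0.341], [0.0, -1.0, 0.002]]
wrist_force: [-0.3, 0.0, 1.3]
gripper_width: 1.001
```

```bash
python3 - <<'E'
from h import *
s=sense();print(s['tcp_pos'],s['ee_rot'][:,2],s['wrist_force'])
cap('side','s4.png');cap('wrist','w4.png')
im=cv2.imread('pics/s4.png')[120:220,330:470]
cv2.imwrite('pics/s4z.png',cv2.resize(im,None,fx=4,fy=4))
E
```

```text
[ 0.44252466 -0.32688789  0.03270468] [ 0.94020297 -0.34060619  0.00240796] [-0.28463715  0.04220342  1.30520857]
```

View pics/s4z.png

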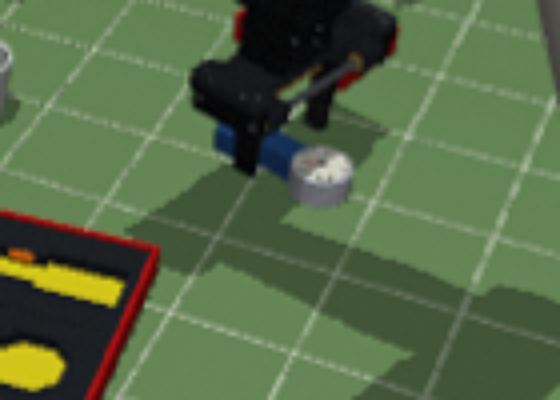

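View pics/w4.png

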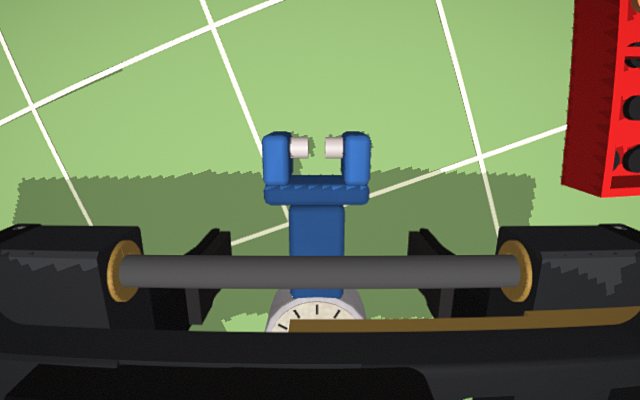

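>>> {"name": "carry_out", "arguments": {"steps": [[[0,0,-0.1,0,0,0],[0,0,-0.1,0,0,0],[0,0,-0.1,0,0,0],[0,0,-0.1,0,0,0],[0,0,-0.1,0,0,0],[0,0,-0.1,0,0,0],[0,0,-0.1,0,0,0],[0,0,-0.1,0,0,0]]], "fingers": 255}}

```text
time_s: 6.1
tcp_pos: [0.4418, -0.3266, 0.0305]
ee_rot: [[-0.341, -0.0, 0.94], [-0.94, 0.0, -0.341], [-0.0, -1.0, -0.0]]
wrist_force: [-0.2, 1.5, 0.1]
gripper_width: 0.295
```

```bash
python3 - <<'E'
from h import *
s=sense();print(s['tcp_pos'],s['ee_rot'][:,2],s['wrist_force'],s['gripper_width']*87)
E
```

```text
[ 0.44179178 -0.32660974  0.03051018] [ 9.40105429e-01 -3.40883823e-01 -3.50699860e-05] [-0.22749073  1.47501838  0.05029914] 25.648262465394566
```

>>> {"name": "carry_out", "arguments": {"steps": [[[0,0,3,0,0,0],[0,0,7,0,0,0.02],[2,5,9,0,0,0.1],[4,10.5,9,0,0,0.2],[6,16,9,0,0,0.3],[8,21.5,9,0,0,0.4],[10.5,27,9,0,0,0.463],[12.5,32,9,0,0,0.463],[13.07,34.8,9,0,0,0.463],[13.07,34.8,9,0,0,0.463],[13.07,34.8,7,0,0,0.463],[13.07,34.8,7,0,0,0.463],[13.07,34.8,7,0,0,0.463]]]}}

```text
time_s: 7.72
tcp_pos: [0.5725, 0.0206, 0.1008]
ee_rot: [[0.114, 0.0, 0.993], [-0.993, -0.0, 0.114], [0.0, -1.0, 0.0]]
wrist_force: [-0.3, -0.4, -1.7]
gripper_width: 0.296
```

```bash
python3 - <<'E'
from h import *
s=sense();print(s['tcp_pos'],np.degrees(np.arctan2(s['ee_rot'][1,2],s['ee_rot'][0,2])),s['ee_rot'][:,1],s['wrist_force'],s['moment'],s['gripper_width']*87)
cap('wrist','w5.png');cap('side','s5.png')
im=cv2.imread('pics/s5.png')[130:250,270:410]
cv2.imwrite('pics/s5z.png',cv2.resize(im,None,fx=4,fy=4))
E
```

```text
[0.57247449 0.02059461 0.10084921] 6.559880189826711 [ 5.40822087e-05 -2.83885109e-04 -9.99999958e-01] [-0.32797977 -0.41851844 -1.71898112] [-0.0518509  -0.00331136 -0.01997762] 25.742314527215104
```

View pics/w5.png

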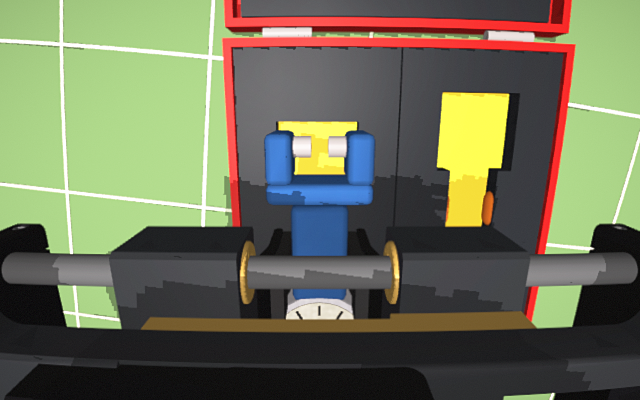

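View pics/s5z.png

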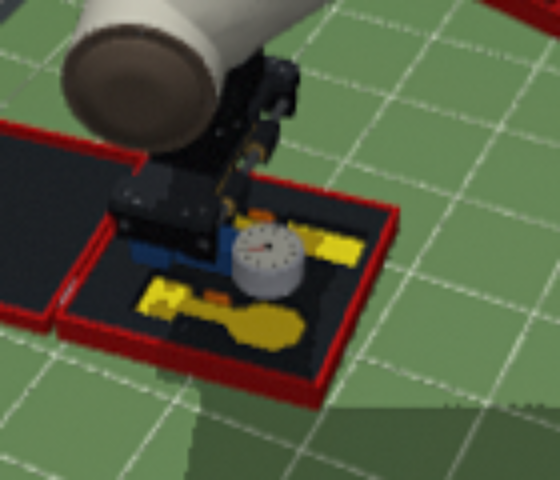

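>>> {"name": "carry_out", "arguments": {"steps": [[[0,0.08,-2,0,0,0],[0,0.08,-3.5,0,0,0],[0,0.08,-4.4,0,0,0],[0,0.08,-4.7,0,0,0],[0,0.08,-4.7,0,0,0],[0,0.08,-4.7,0,0,0],[0,0.08,-4.7,0,0,0]]]}}

```text
time_s: 8.7
tcp_pos: [0.5728, 0.0222, 0.054]
ee_rot: [[0.115, 0.001, 0.993], [-0.993, 0.0, 0.115], [-0.0, -1.0, 0.001]]
wrist_force: [-0.2, 0.0, -1.9]
gripper_width: 0.295
```

```bash
python3 - <<'E'
from h import *
s=sense();print(s['tcp_pos'],np.degrees(np.arctan2(s['ee_rot'][1,2],s['ee_rot'][0,2])),s['wrist_force'],s['moment'])
cap('wrist','w6.png')
im=cv2.imread('pics/w6.png')[60:240,200:480]
cv2.imwrite('pics/w6z.png',cv2.resize(im,None,fx=2.8,fy=2.8))
E
```

```text
[0.57275529 0.02220581 0.05400322] 6.605633062496028 [-0.16575789  0.04004375 -1.87170918] [-0.01195493 -0.03221038  0.01669821]
```

View pics/w6z.png

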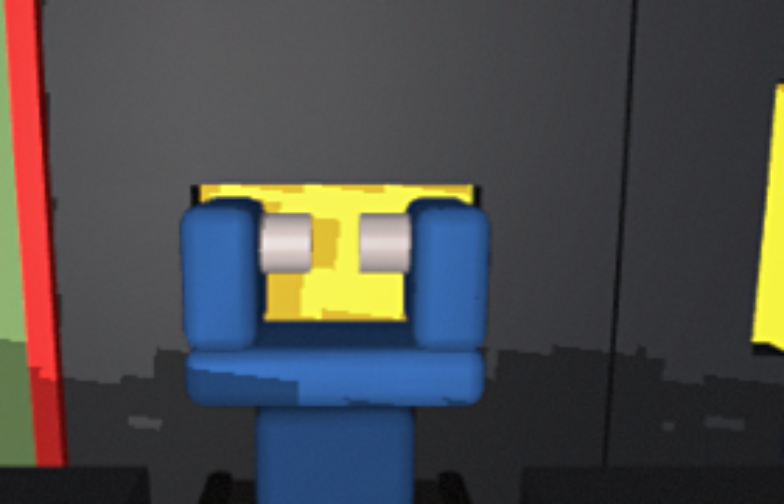

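```bash
python3 - <<'E'
from h import *
c=cap('wrist')
Z=lambda x,y:(200+x/2.8,60+y/2.8)
for z,p in((.0515,(225,198)),(.0515,(450,199)),(.0465,(225,196)),(.023,(336,184)),(.023,(192,195)),(.023,(481,195)),(.0465,(181,220)),(.0465,(489,220))):
    w=pix2w(c,[Z(*p)],z)[0]; s=sense(); d=w[:2]-s['tcp_pos'][:2]; a=np.radians(6.6)
    print(z,p,w,'along %.4f lat %.4f'%(d@[np.cos(a),np.sin(a)],d@[-np.sin(a),np.cos(a)]))
E
```

```text
0.0515 (225, 198) [0.62791313 0.04516271 0.0515    ] along 0.0575 lat 0.0165
0.0515 (450, 199) [0.63167817 0.01145232 0.0515    ] along 0.0574 lat -0.0175
0.0465 (225, 196) [0.62785701 0.04569597 0.0465    ] along 0.0576 lat 0.0170
0.023 (336, 184) [0.63056259 0.0285734  0.023     ] along 0.0583 lat -0.0003
0.023 (192, 195) [0.6257121  0.05397636 0.023     ] along 0.0564 lat 0.0255
0.023 (481, 195) [0.63168291 0.00255429 0.023     ] along 0.0564 lat -0.0263
0.0465 (181, 220) [0.62338533 0.05221935 0.0465    ] along 0.0539 lat 0.0240
0.0465 (489, 220) [0.62894684 0.00430693 0.0465    ] along 0.0539 lat -0.0242
```

>>> {"name": "carry_out", "arguments": {"steps": [[[-0.07,-0.03,0,0,0,0],[-0.07,-0.03,-0.3,0,0,0],[-0.07,-0.03,-0.6,0,0,0],[-0.07,-0.03,-0.9,0,0,0],[-0.07,-0.03,-1.2,0,0,0],[-0.07,-0.03,-1.4,0,0,0],[-0.07,-0.03,-1.4,0,0,0]]]}}

```text
time_s: 9.68
tcp_pos: [0.5729, 0.0221, 0.04]
ee_rot: [[0.115, 0.003, 0.993], [-0.993, 0.0, 0.115], [-0.0, -1.0, 0.003]]
wrist_force: [1.8, 0.0, 3.6]
gripper_width: 0.296
```

```bash
python3 - <<'E'
from h import *
s=sense();print(s['tcp_pos'],np.degrees(np.arctan2(s['ee_rot'][1,2],s['ee_rot'][0,2])),s['ee_rot'][:,1],s['wrist_force'],s['moment'])
cap('wrist','w7.png')
im=cv2.imread('pics/w7.png')[60:240,200:480]
cv2.imwrite('pics/w7z.png',cv2.resize(im,None,fx=2.8,fy=2.8))
E
```

```text
[0.57292731 0.02207777 0.04000277] 6.628239294259707 [ 2.53714198e-03  4.05440821e-04 -9.99996699e-01] [1.82226531e+00 3.05003393e-03 3.62029308e+00] [ 0.05137497 -0.47241294 -0.06419053]
```

View pics/w7z.png

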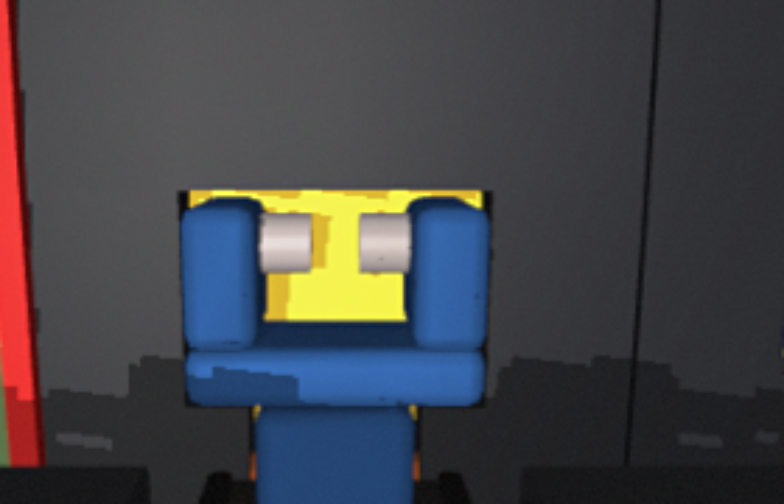

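>>> {"name": "carry_out", "arguments": {"steps": [[[0,0,-0.1,0,0,0],[0,0,-0.2,0,0,0],[0,0,-0.2,0,0,0],[0,0,-0.2,0,0,0]]]}}

```text
time_s: 10.22
tcp_pos: [0.5729, 0.0221, 0.0395]
ee_rot: [[0.116, 0.003, 0.993], [-0.993, 0.0, 0.116], [0.0, -1.0, 0.003]]
wrist_force: [-0.6, 0.8, 12.9]
gripper_width: 0.296
```

>>> {"name": "carry_out", "arguments": {"steps": [[[0,0,-0.1,0,0,0],[0,0,-0.1,0,0,0],[0,0,-0.1,0,0,0],[0,0,-0.1,0,0,0],[0,0,1,0,0,0],[0,0,4,0,0,0],[0,0,8,0,0,0],[0,0,8,0,0,0]]], "fingers": 120}}

```text
time_s: 11.22
tcp_pos: [0.5731, 0.0224, 0.1205]
ee_rot: [[0.115, 0.005, 0.993], [-0.993, 0.002, 0.115], [-0.001, -1.0, 0.005]]
wrist_force: [-0.6, 0.4, -0.9]
gripper_width: 0.525
```

```bash
python3 - <<'E'
from h import *
s=sense();print(s['tcp_pos'],s['wrist_force'],s['gripper_width']*87)
cap('wrist','w8.png');cap('side','s8.png')
im=cv2.imread('pics/s8.png')[130:250,270:410]
cv2.imwrite('pics/s8z.png',cv2.resize(im,None,fx=4,fy=4))
E
```

```text
[0.57314056 0.02235867 0.12046988] [-0.5920712   0.36551682 -0.85136006] 45.715623328396745
```

View pics/w8.png

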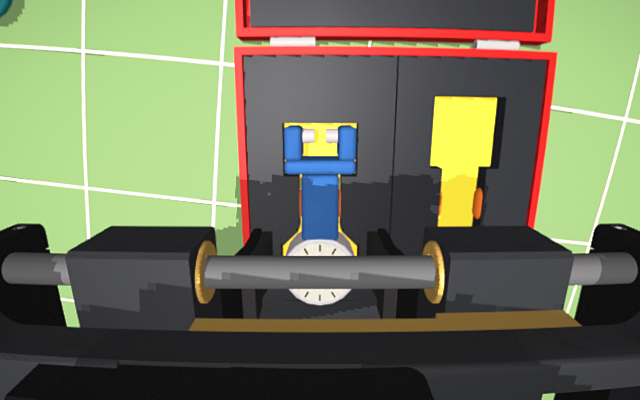

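View pics/s8z.png

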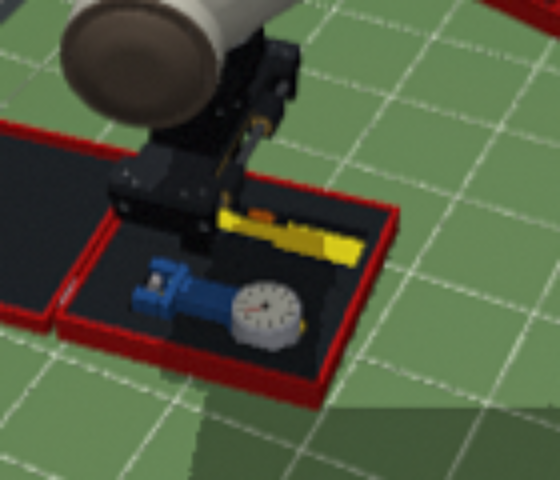

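>>> {"name": "carry_out", "arguments": {"steps": [[[-0.5,5,1,0,0,0.06],[-1,11,1,0,0,0.15],[-1.5,16.5,1,0,0,0.23],[-2.2,22,1,0,0,0.31],[-3,27.5,1,0,0,0.338],[-3.4,31.5,1,0,0,0.338],[-3.4,31.5,-2,0,0,0.338],[-3.4,31.5,-2,0,0,0.338],[-3.4,31.5,-2,0,0,0.338]]], "fingers": 0}}

```text
time_s: 12.45
tcp_pos: [0.5378, 0.3362, 0.0972]
ee_rot: [[0.438, -0.001, 0.899], [-0.899, -0.001, 0.438], [0.001, -1.0, -0.001]]
wrist_force: [0.4, 0.2, -0.3]
gripper_width: 0.997
```

```bash
python3 - <<'E'
from h import *
s=sense();print(s['tcp_pos'],np.degrees(np.arctan2(s['ee_rot'][1,2],s['ee_rot'][0,2])),s['wrist_force'],s['gripper_width']*87)
cap('wrist','w9.png')
E
```

```text
[0.53777312 0.33621945 0.09717998] 25.949759887321626 [ 0.40249986  0.24651442 -0.26611906] 86.7119220925799
```

View pics/w9.png

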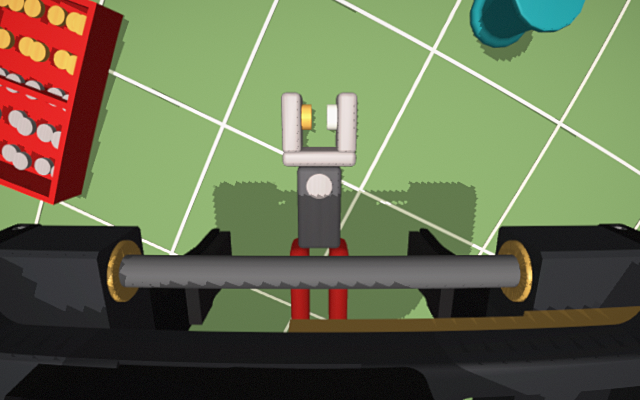

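>>> {"name": "carry_out", "arguments": {"steps": [[[0.05,0.05,-3,0,0,0],[0.05,0.05,-5,0,0,0],[0.05,0.05,-6.2,0,0,0],[0.05,0.05,-6.7,0,0,0],[0.05,0.05,-6.7,0,0,0],[0.05,0.05,-6.7,0,0,0],[0.05,0.05,-6.7,0,0,0]]]}}

```text
time_s: 13.38
tcp_pos: [0.5386, 0.3377, 0.0313]
ee_rot: [[0.438, 0.001, 0.899], [-0.899, 0.001, 0.438], [-0.0, -1.0, 0.001]]
wrist_force: [0.2, -0.5, -0.3]
gripper_width: 0.997
```

>>> {"name": "carry_out", "arguments": {"steps": [[[0,0,0,0,0,0],[0,0,0,0,0,0],[0,0,0,0,0,0],[0,0,0,0,0,0],[0,0,0,0,0,0],[0,0,0,0,0,0],[0,0,0,0,0,0],[0,0,0,0,0,0]]], "fingers": 255}}

```text
time_s: 14.38
tcp_pos: [0.5383, 0.3373, 0.0305]
ee_rot: [[0.438, -0.0, 0.899], [-0.899, -0.0, 0.438], [0.0, -1.0, -0.0]]
wrist_force: [0.3, -0.4, -0.4]
gripper_width: 0.321
```

```bash
python3 - <<'E'
from h import *
s=sense();print(s['tcp_pos'],np.degrees(np.arctan2(s['ee_rot'][1,2],s['ee_rot'][0,2])),s['ee_rot'][:,1],s['wrist_force'],s['gripper_width']*87)
E
```

```text
[0.53828433 0.33725047 0.03054616] 25.965594061363024 [-4.29362718e-05 -1.32931617e-04 -9.99999990e-01] [ 0.30482212 -0.44613904 -0.39892961] 27.959655560918634
```

>>> {"name": "carry_out", "arguments": {"steps": [[[0,0,3,0,0,0],[0,0,7,0,0,0],[0.5,-4,9,0,0,-0.05],[1,-9.5,9,0,0,-0.12],[1.5,-15,9,0,0,-0.2],[2.2,-20.5,9,0,0,-0.27],[3,-26,9,0,0,-0.34],[3.6,-31.5,9,0,0,-0.34],[4.2,-37,9,0,0,-0.34],[4.6,-40.5,9,0,0,-0.34],[4.6,-41.74,8,0,0,-0.34],[4.6,-41.74,7,0,0,-0.34],[4.6,-41.74,7,0,0,-0.34],[4.6,-41.74,7,0,0,-0.34]]]}}

```text
time_s: 16.12
tcp_pos: [0.5845, -0.0789, 0.1005]
ee_rot: [[0.115, 0.0, 0.993], [-0.993, -0.0, 0.115], [0.0, -1.0, 0.0]]
wrist_force: [0.8, -0.2, -3.5]
gripper_width: 0.317
```

```bash
python3 - <<'E'
from h import *
s=sense();print(s['tcp_pos'],np.degrees(np.arctan2(s['ee_rot'][1,2],s['ee_rot'][0,2])),s['ee_rot'][:,1],s['wrist_force'],s['gripper_width']*87)
cap('wrist','w10.png')
E
```

```text
[ 0.58446825 -0.0788783   0.10050487] 6.593506410218918 [ 2.85693367e-05 -4.39280006e-05 -9.99999999e-01] [ 0.82645611 -0.16461969 -3.54118552] 27.54144864821055
```

View pics/w10.png

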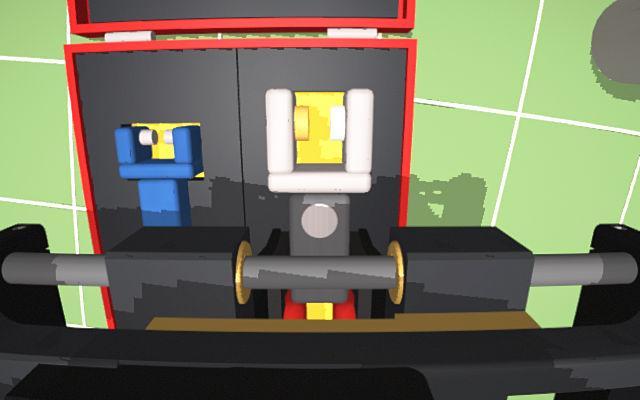

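>>> {"name": "carry_out", "arguments": {"steps": [[[0,-0.05,-2,0,0,0],[0,-0.05,-3.5,0,0,0],[0,-0.05,-4.4,0,0,0],[0,-0.05,-4.7,0,0,0],[0,-0.05,-4.7,0,0,0],[0,-0.05,-4.7,0,0,0],[0,-0.05,-4.7,0,0,0]]]}}

```text
time_s: 17.05
tcp_pos: [0.5846, -0.0806, 0.054]
ee_rot: [[0.113, 0.001, 0.994], [-0.994, 0.0, 0.113], [0.0, -1.0, 0.001]]
wrist_force: [0.2, -0.3, -2.9]
gripper_width: 0.317
```

```bash
python3 - <<'E'
from h import *
s=sense();print(s['tcp_pos'],np.degrees(np.arctan2(s['ee_rot'][1,2],s['ee_rot'][0,2])),s['wrist_force'],s['moment'])
c=cap('wrist','w11.png')
import pickle;pickle.dump((c,s),open('w11.pkl','wb'))
im=cv2.imread('pics/w11.png')[40:240,200:480]
cv2.imwrite('pics/w11z.png',cv2.resize(im,None,fx=2.8,fy=2.8))
E
```

```text
[ 0.58456164 -0.08057291  0.05402722] 6.485345020912148 [ 0.24850448 -0.27823237 -2.88981405] [-0.02114157 -0.0479739   0.01473935]
```

View pics/w11z.png

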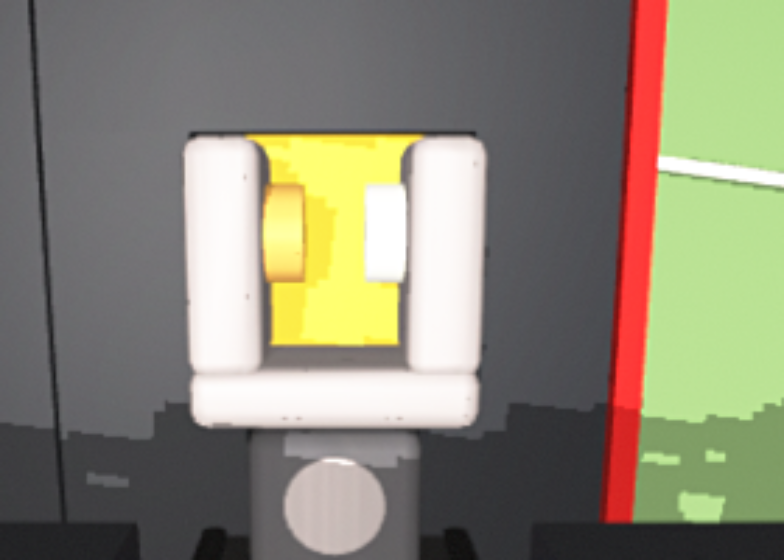

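```bash
python3 - <<'E'
from h import *
import pickle
c,s=pickle.load(open('w11.pkl','rb'))
Z=lambda x,y:(200+x/2.8,40+y/2.8)
for z,p in((.0515,(225,137)),(.0515,(450,137)),(.0455,(225,135)),(.023,(336,132)),(.023,(190,133)),(.023,(476,133)),(.0465,(184,170)),(.0465,(487,170))):
    w=pix2w(c,[Z(*p)],z)[0]; d=w[:2]-s['tcp_pos'][:2]; a=np.radians(6.5)
    print(z,p,'along %.4f lat %.4f'%(d@[np.cos(a),np.sin(a)],d@[-np.sin(a),np.cos(a)]))
E
```

```text
0.0515 (225, 137) along 0.0746 lat 0.0160
0.0515 (450, 137) along 0.0746 lat -0.0171
0.0455 (225, 135) along 0.0752 lat 0.0167
0.023 (336, 132) along 0.0769 lat -0.0004
0.023 (190, 133) along 0.0768 lat 0.0252
0.023 (476, 133) along 0.0768 lat -0.0248
0.0465 (184, 170) along 0.0700 lat 0.0230
0.0465 (487, 170) along 0.0700 lat -0.0234
```

>>> {"name": "carry_out", "arguments": {"steps": [[[-0.05,0.03,0,0,0,0],[-0.05,0.03,-0.3,0,0,0],[-0.05,0.03,-0.6,0,0,0],[-0.05,0.03,-0.9,0,0,0],[-0.05,0.03,-1.2,0,0,0],[-0.05,0.03,-1.4,0,0,0],[-0.05,0.03,-1.5,0,0,0],[-0.05,0.03,-1.6,0,0,0],[-0.05,0.03,-1.6,0,0,0]]]}}

```text
time_s: 18.23
tcp_pos: [0.585, -0.0802, 0.0395]
ee_rot: [[0.114, 0.003, 0.993], [-0.993, -0.0, 0.114], [0.001, -1.0, 0.003]]
wrist_force: [-2.0, 0.9, 12.0]
gripper_width: 0.317
```

```bash
python3 - <<'E'
from h import *
s=sense();print(s['tcp_pos'],np.degrees(np.arctan2(s['ee_rot'][1,2],s['ee_rot'][0,2])),s['ee_rot'][:,1],s['wrist_force'],s['moment'])
cap('wrist','w12.png')
im=cv2.imread('pics/w12.png')[40:240,200:480]
cv2.imwrite('pics/w12z.png',cv2.resize(im,None,fx=2.8,fy=2.8))
E
```

```text
[ 0.58498717 -0.0801975   0.03946601] 6.541974357678471 [ 2.66817964e-03 -3.76288410e-04 -9.99996370e-01] [-1.96755392  0.85051865 12.02179532] [0.30141828 0.56267048 0.02917321]
```

View pics/w12z.png

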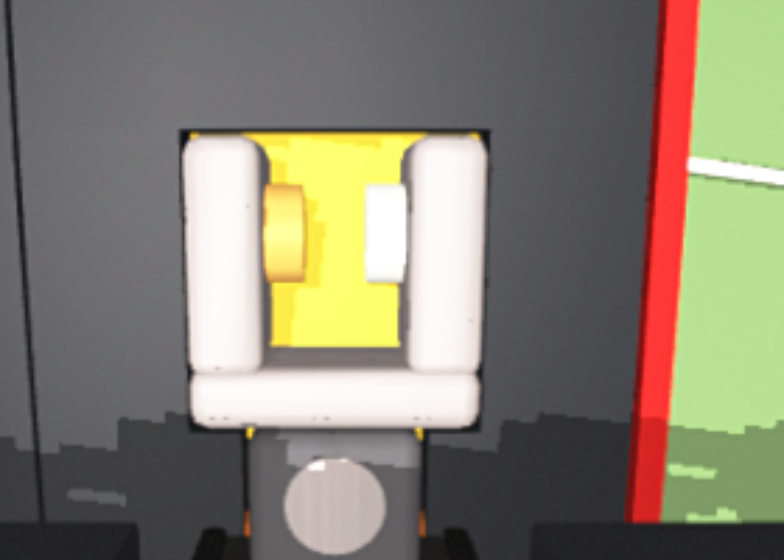

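>>> {"name": "carry_out", "arguments": {"steps": [[[0,0,-0.1,0,0,0],[0,0,-0.1,0,0,0],[0,0,-0.1,0,0,0]]]}}

```text
time_s: 18.65
tcp_pos: [0.585, -0.0802, 0.0395]
ee_rot: [[0.114, 0.003, 0.993], [-0.993, -0.001, 0.114], [0.001, -1.0, 0.003]]
wrist_force: [-3.0, 1.4, 16.2]
gripper_width: 0.321
```

Bottomed (force rises, no movement). Release and back off for a check view of both.

>>> {"name": "carry_out", "arguments": {"steps": [[[0,0,0.05,0,0,0],[0,0,0.05,0,0,0],[0,0,0.05,0,0,0],[0,0,0.05,0,0,0],[0,0,1,0,0,0],[0,0,4,0,0,0],[0,0,9,0,0,0],[-3,2,14,0,0,0],[-7,4.5,17,0,0,0],[-7,4.5,17,0,0,0],[-7,4.5,17,0,0,0],[-7,4.5,17,0,0,0]]], "fingers": 120}}

```text
time_s: 20.15
tcp_pos: [0.5138, -0.0356, 0.2051]
ee_rot: [[0.112, -0.003, 0.994], [-0.994, -0.0, 0.112], [0.0, -1.0, -0.003]]
wrist_force: [0.2, -0.0, -1.3]
gripper_width: 0.531
```

```bash
python3 - <<'E'
from h import *
s=sense();print(s['tcp_pos'],s['wrist_force'],s['gripper_width']*87)
c=cap('wrist','w13.png');cap('side','s13.png')
import pickle;pickle.dump((c,s),open('w13.pkl','wb'))
im=cv2.imread('pics/w13.png')[0:230,180:450]
cv2.imwrite('pics/w13z.png',cv2.resize(im,None,fx=2.5,fy=2.5,interpolation=cv2.INTER_CUBIC))
im=cv2.imread('pics/s13.png')[130:250,270:410]
cv2.imwrite('pics/s13z.png',cv2.resize(im,None,fx=5,fy=5,interpolation=cv2.INTER_CUBIC))
E
```

```text
[ 0.51377654 -0.03559401  0.2051253 ] [ 0.22359552 -0.00847921 -1.3433176 ] 46.23691320714511
```

View pics/w13z.png

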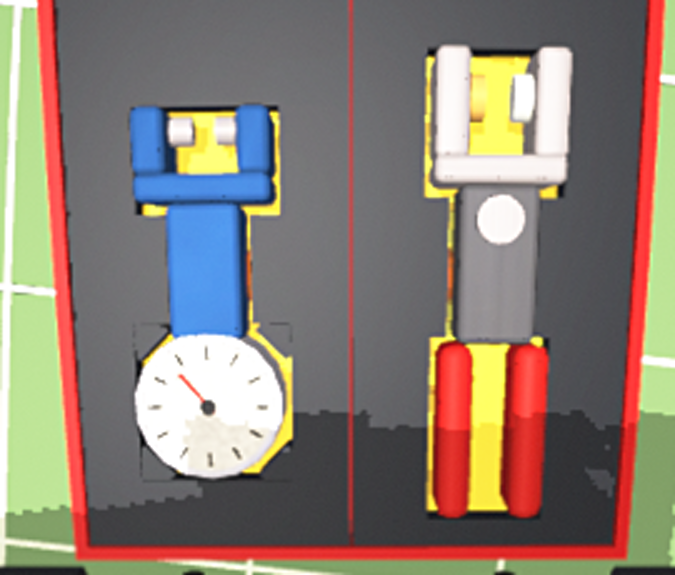

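View pics/s13z.png

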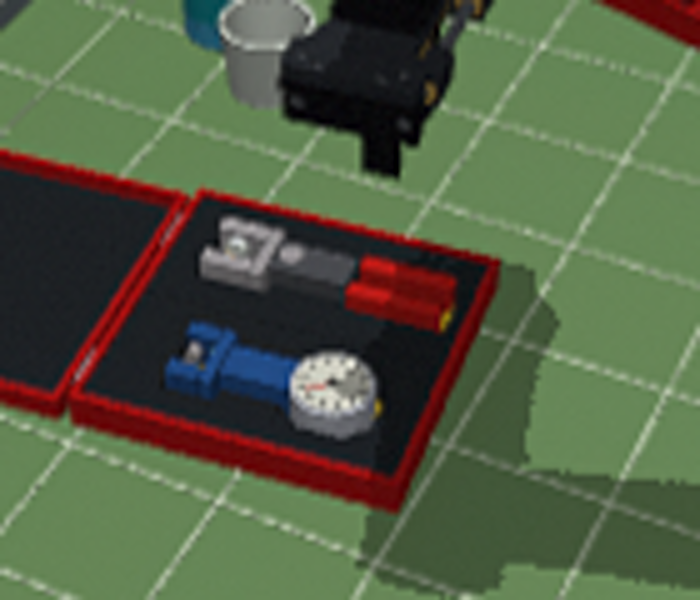

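```bash
python3 - <<'E'
from fit import *
import pickle
c,s=pickle.load(open('w13.pkl','rb'))
Z=lambda x,y:(180+x/2.5-.3,y/2.5-.3)
for h in(.035,.037,.039,.042,.047):
    G=[(Z(168,225),'y',.013,h),(Z(171,320),'y',.013,h),(Z(243.5,225),'y',-.013,h),(Z(244.5,320),'y',-.013,h),
     (Z(135,405),'y',.027,h),(Z(284.5,405),'y',-.027,h),(Z(209,478.5),'x',-.074,h),(Z(208,408),'x',-.047,h),(Z(206,204),'x',.024,h),(Z(150,107),'x',.056,h-.004),(Z(253,105),'x',.056,h-.004)]
    P=[(Z(461,250),'y',.014,h),(Z(458,330),'y',.014,h),(Z(539,225),'y',-.014,h),(Z(534,330),'y',-.014,h),(Z(495,342),'x',-.025,h),(Z(500,184),'x',.03,h),
     (Z(455,46),'x',.075,h-.004),(Z(555,47),'x',.075,h-.004),(Z(452,518),'x',-.09,h-.006),(Z(521,518),'x',-.09,h-.006)]
    for n,o,p0,seat in(('G',G,[.573,.021,.11],(.5730,.0215)),('P',P,[.584,-.08,.11],(.5843,-.0801))):
        x,r=fit(c,o,p0);print(h,n,((x[:2]-seat)*1000).round(1),np.degrees(x[2]).round(2),'rms',np.sqrt((r**2).mean()).round(2))
E
```

```text
0.035 G [ 0.3 -0. ] 5.79 rms 0.39
0.035 P [ 0.9 -0.3] 6.47 rms 0.74
0.037 G [ 0.3 -0.3] 5.82 rms 0.3
0.037 P [0.7 0. ] 6.52 rms 0.56
0.039 G [ 0.3 -0.6] 5.83 rms 0.38
0.039 P [0.7 0.3] 6.53 rms 0.58
0.042 G [ 0.3 -1.1] 5.81 rms 0.68
0.042 P [0.7 0.9] 6.55 rms 0.89
0.047 G [-0. -2.] 5.8 rms 1.3
0.047 P [0.8 1.7] 6.67 rms 1.64
```

```bash
python3 - <<'E'
from h import *
print(sense()['time_s'], ticket.finish_job())
E
```

```text
the job is handed in; nothing more can be done
20.25 None
```

I put the gauge and then the pliers into their own cutouts, pressed each past the nubs while still gripped, released them and handed the job in at 20.25 s. The hand-in gives no verdict.

- **Pressing:** the gauge stopped at the fully-home height with about 13 N. The pliers stopped at the same height with about 12 N. Pressing the pliers harder, to 16 N, did not move them any further.
- **Final wrist picture:** both tools are within about 1 mm of their cutout centres and within about 1° in direction. Their tops fit the fully-home height of 37 mm best. That picture fixes height only to about 2 mm, so the press readings are the firmer evidence. I did not measure tilt separately; both look flat.
- **One small disagreement:** while the gauge was held, the picture showed it about 1 mm further forward than I had first measured. I allowed for part of that before pressing.
- **Surroundings:** the arm was clear of everything at the end, and no move came near the parts boxes, the spool or the cup. I did not measure their positions again.

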